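Fold down the jet keepers along the curved rack

TASK

Run your fingertips lightly along the curved jet rack, from the smallest brass jet at its square end to the largest at its wide round end, so that the five raised steel keepers fold down over their jets one after another. They only fold the way they lean; finish with all five lying down and your hand clear. Only stroke them: do not grip, lift, lean hard on or shove the rack, and leave everything else on the bench where it is.

Things in the scene. Friction and masses are not known exactly. Their poses are not given: they have to be found in the camera images.
- rack: Loose curved aluminium jet rack, about 0.9 kg, slides at about 4 N. A bar 40 mm wide, flat top 34 mm above the bench, bent to an arc, radius 160 mm at its centre line; one end square, the other a 52 mm round disc (largest jet's end). Origin: on the bench under the arc's mid-point; z up. Centre line in its frame: (-160+160 cos a, 160 sin a) mm, a from -0.8 to +0.9 rad (a grows to the round end).
- hinge1 (a point): Middle of the first keeper's hinge (smallest jet's end), on the centre line at a = -0.66 rad, 43.5 mm above the bench. The other hinges follow at a = -0.37, -0.08, +0.21 and +0.50 rad, all axes radial. Each keeper is a dark steel flap 22 mm wide, 3 mm thick, reaching 28 mm from its hinge; it folds down towards growing a until it lies level over its jet, upper face 45 mm above the bench.
- hinge5 (a point): Middle of the last keeper's hinge, on the centre line at a = +0.50 rad, 43.5 mm above the bench; its flap, folded, ends at about a = +0.68. The five brass jets (fixed, tops 41 mm above the bench) stand 17 mm past each hinge and grow from 5 mm diameter under keeper 1 to 11 mm under keeper 5.
- keeper1 (a joint): fold angle of keeper 1 of 5, counted from the smallest jet (the rack's -y end): 0 = lying flat over its jet, grows as it stands up, stop at 1.6 rad; starts between 0.95 and 1.35. Its hinge is lightly stiff (about 0.012 N m) and it stays where it is left.
- keeper2 (a joint): fold angle of keeper 2 of 5, counted from the smallest jet (the rack's -y end): 0 = lying flat over its jet, grows as it stands up, stop at 1.6 rad; starts between 0.95 and 1.35. Its hinge is lightly stiff (about 0.012 N m) and it stays where it is left.
- keeper3 (a joint): fold angle of keeper 3 of 5, counted from the smallest jet (the rack's -y end): 0 = lying flat over its jet, grows as it stands up, stop at 1.6 rad; starts between 0.95 and 1.35. Its hinge is lightly stiff (about 0.012 N m) and it stays where it is left.
- keeper4 (a joint): fold angle of keeper 4 of 5, counted from the smallest jet (the rack's -y end): 0 = lying flat over its jet, grows as it stands up, stop at 1.6 rad; starts between 0.95 and 1.35. Its hinge is lightly stiff (about 0.012 N m) and it stays where it is left.
- keeper5 (a joint): fold angle of keeper 5 of 5, counted from the smallest jet (the rack's -y end): 0 = lying flat over its jet, grows as it stands up, stop at 1.6 rad; starts between 0.95 and 1.35. Its hinge is lightly stiff (about 0.012 N m) and it stays where it is left.
- float: brass carburetor float, two upright 26 mm drums side by side, 58 mm across, 20 mm tall. Bystander; origin at its underside.
- socket: chrome spark plug socket standing upright, 27 mm diameter, 60 mm tall. Bystander; origin at its underside.
- bulb: black rubber primer bulb, a dome 34 mm across, 26 mm tall. Bystander; origin at its underside.
- driver: red-handled T-handle hex driver lying flat: 90 mm crossbar along its y, 150 mm shank along its +x, 22 mm tall. Bystander; origin at its underside.
- tin: open steel dish, 68 mm across, 25 mm tall. Bystander; origin at its underside.
- plug: spark plug lying flat, about 80 mm long, 21 mm thick. Bystander; origin at its underside.
- vise: cast-iron vise with soft jaws holding a silver carburetor, bolted to the bench; base 130 x 140 mm, 163 mm tall in all, its screw and handle reach 110 mm to -x. Bystander; origin at the centre of its underside.

How it is judged:
By the outcome, as a careful person would: the job done as asked, in the order asked, and still so for the second after the job is handed in, with the robot touching nothing.
It also fails if it takes over 40 s, if anything falls off the work surface, if the arm or the gripper's body presses on something with over 40 N, if the wrist force passes 120 N, or if a joint passes its speed limit or range.

ROBOT

A 6-joint arm with a two-finger parallel gripper is mounted at the origin on the work surface. World frame = base frame: x ahead of the robot, y to its left, z up, the work surface at z = 0. Lengths are in m, angles in degrees, forces in N, time in s.
With the tool pointing down it reaches from about 0.35 to 0.875 m from the base axis. Payload 4.2 kg.
Tool frame: the origin (TCP) lies at the centre of the arm's flange, where the gripper is bolted on; the fingertips stand 182 mm ahead of it and the grasp point (between the pads) lies 164 mm ahead of it (r.nose_length is the distance from the TCP to the fingertips, in m); z points along the fingers, y is the line along which they close (so a half turn about z gives the same grasp; the last joint's range is limited). The gripper opens to 87 mm and grips with 3 to 60 N. Pads are 19 mm wide; open, the fingers measure 117 mm over their backs; the gripper's body (75 mm by 190 mm) begins 51 mm behind the grasp point.
Start: joints at [-60.642, 22.042, 0.453, 0, -68.411, -14.817], TCP at [0.157, -0.605, 0.405] pointing down, gripper open.
Joint ranges: [-179.83, 179.83], [-69.29, 118.12], [-61.27, 80.66], [-181.25, 117.63], [-171.15, -9.14], [-177.46, 177.46]. Speed limits (degrees/s): [159.86, 159.86, 180, 180, 180, 180].

INTERFACE

Orientations are given as a 3x3 rotation matrix whose columns are the frame's x, y, z axes.
In Python, from station import r, vision gives the robot as it stands. The module is installed in compiled form; this text tells all that it offers.
- The arm moves only by the shell command python3 -m creep 'ROWS'. ROWS is JSON, a list of rows, each a list of 7 numbers: the opening, from -1 (shut) to 1 (fully open), then the shift along the tool's x, y, z in mm, then the turn, a rotation vector about the tool's x, y, z in degrees. A call has 1 to 8 rows; each row is the pose to reach, as a shift and turn from the pose commanded when the call began, along the tool's axes at that moment; what a row does not reach only later rows make up. A row lasts 1/12 s, in which the tool goes at most 41.7 mm and 7.16 degrees, less where a joint would pass 70% of its speed; a pose out of reach is approached as far as the arm can. A call with a gripper value outside its range is refused whole. The fingers move at their own pace and stop on an object; the grip force is fixed at half the most. Time passes only in rows, so rows that repeat a pose let the fingers close. It gives the time, the measured TCP pose, the force, the opening and the grip force at its end, in the units of the state.
- r.sense(): the state, without advancing time (a new reading comes with each control period).
- vision.capture(name): name is "side" or "top"; returns (picture, depth): 400x640x3 uint8, red, green, blue; 400x640 float32, m along the optical axis (not along the pixel's ray), 0 where there is no reading.
- vision.camera_model(name): a dict with "vertical_fov" (degrees; the focal length in pixels is half the picture's height over the tangent of half this angle, whatever the lens; pixels are square), "cx", "cy" (the principal point, pixels), "extrinsics" (4x4, takes a point from camera to world coordinates). Camera axes: x right, y down, z forward; pixel columns grow to the right and rows downward; lengths in m; the calibration is good to about 2 mm. A picture is of the moment at which its call begins. camera_model takes no time and is no camera call.
- r.finish_job(): hands the job in; it is judged then, once.
Trained networks look in the newest picture that a camera, given by its name, has taken for a name from the list of things; names that differ only in an ending like _2 or _b are one class to them, and where a whole thing is asked for, a point or a joint stands for the part that bears it (a point fixed in the world has none). Each returns a list of dicts, best first, with "conf" (0 to 1); they miss things now and then, are a little off and sometimes report something else, mostly with a low value. They report only what shows in the picture. A call takes as long as a camera call.
- vision.find_in(camera, thing): "uv" ([column, row] in pixels, amid what is visible of it).
- vision.cut_out(camera, thing): "region" (400x640 bool, what is visible of it) and "uv" ([column, row] in pixels, amid what is visible of it).
The state is a dict: "time_s": time; "joints": joint angles; "joint_velocities": joint speeds; "effort": joint torques, N m; "tcp_pos": TCP position; "ee_rot": TCP orientation; "wrist_force": force on the tool from outside, world axes, zero at the start; "moment": the same for the moment, N m; "gripper_width": opening from 0.0 (shut) to 1.0 (fully open); "gripper_force": force on a finger pad.
Only numpy, scipy, OpenCV 4.12 (cv2) and the standard library are available. Lean on these libraries where they do the work, as an engineer would, in place of code of your own. Each camera call takes 0.05 s, during which the arm holds its last target. There are 200 camera calls.

## Working session

There is one attempt and no reset: what is moved stays moved. The work goes in short steps, Python scripts to look and compute and a shell command to move; the robot and the scene stay as the last step left them, time stands still between calls to the robot, and variables do not carry over. Pictures are saved under pics/ and viewed, at most 10 in all, crops included, and the job is handed in when it is done.

```bash
mkdir -p pics; cat > h.py <<'E'
import numpy as np, cv2
from station import r, vision
def world(cam, uv, d):
    m=vision.camera_model(cam); f=200/np.tan(np.radians(m["vertical_fov"])/2)
    uv=np.atleast_2d(uv); p=np.c_[(uv[:,0]-m["cx"])/f*d,(uv[:,1]-m["cy"])/f*d,d*np.ones(len(uv)),np.ones(len(uv))]
    return (p@np.array(m["extrinsics"]).T)[:,:3]
def cloud(cam,depth,reg):
    v,u=np.nonzero(reg&(depth>0)); return world(cam,np.c_[u,v],depth[v,u]),np.c_[u,v]
def proj(cam,P):
    m=vision.camera_model(cam); f=200/np.tan(np.radians(m["vertical_fov"])/2)
    E=np.linalg.inv(np.array(m["extrinsics"])); p=np.c_[P,np.ones(len(P))]@E.T
    return np.c_[p[:,0]/p[:,2]*f+m["cx"],p[:,1]/p[:,2]*f+m["cy"]]
E
python3 - <<'E'
from h import *
s=r.sense(); print(s["time_s"],s["tcp_pos"],s["ee_rot"],s["gripper_width"],r.nose_length)
ims=[]
for c in("top","side"):
    im,d=vision.capture(c); np.savez(c,im=im,d=d); ims.append(im)
    cv2.imwrite(f"pics/{c}0.png",im[:,:,::-1])
    print(c,np.round(vision.camera_model(c)["extrinsics"],3).tolist())
    x=vision.cut_out(c,"rack")
    for q in x[:2]:
        P,_=cloud(c,d,q["region"]); print(q["conf"],q["uv"],P.min(0),P.max(0))
    if x: np.save(c+"_reg",x[0]["region"])
    for t in("hinge1","hinge5"):
        print(t,[(q["conf"],q["uv"]) for q in vision.find_in(c,t)])
E
```

```text
0.0 [ 0.15690552 -0.60476999  0.40366905] [[-9.68017550e-01 -2.50881698e-01 -6.29874197e-04]
 [-2.50882472e-01  9.68015341e-01  2.06993852e-03]
 [ 9.04181943e-05  2.16176121e-03 -9.99997659e-01]] 0.998626312137324 0.1822
top [[-0.007, -0.987, 0.163, 0.408], [-1.0, 0.006, -0.007, -0.019], [0.006, -0.163, -0.987, 1.426], [0.0, 0.0, 0.0, 1.0]]
0.86 [331.6, 222.4] [ 0.49004974 -0.17993509 -0.00469297] [0.58786845 0.07544704 0.07575605]
hinge1 [(0.71, [330.9, 219.5])]
hinge5 [(0.71, [330.9, 219.5])]
side [[-0.949, -0.201, 0.244, 0.361], [-0.316, 0.637, -0.703, 0.75], [-0.014, -0.744, -0.668, 0.807], [0.0, 0.0, 0.0, 1.0]]
0.6 [351.9, 205.8] [ 0.48692469 -0.20999168 -0.00348813] [0.59342997 0.08005371 0.07066259]
0.42 [340.5, 182.3] [ 0.61485315 -0.23054586 -0.00380055] [ 0.65320402 -0.13732815  0.06203998]
hinge1 [(0.68, [351.8, 207.5])]
hinge5 [(0.68, [351.8, 207.5])]
```

```bash
python3 - <<'E'
import numpy as np,cv2
t=np.load("top.npz")["im"]; cv2.imwrite("pics/topc.png",cv2.resize(t[140:310,200:460],None,fx=3,fy=3,interpolation=2)[:,:,::-1])
s=np.load("side.npz")["im"]
cv2.imwrite("pics/sidec.png",cv2.resize(s[100:320,200:500],None,fx=2.6,fy=2.6,interpolation=2)[:,:,::-1])
E
```

```text
(no output)
```

View pics/top0.png

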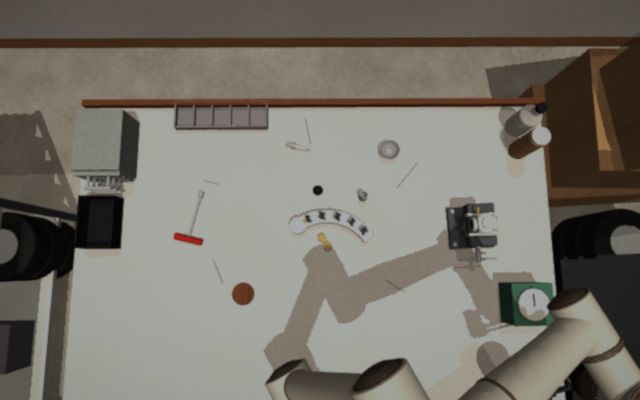

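View pics/topc.png

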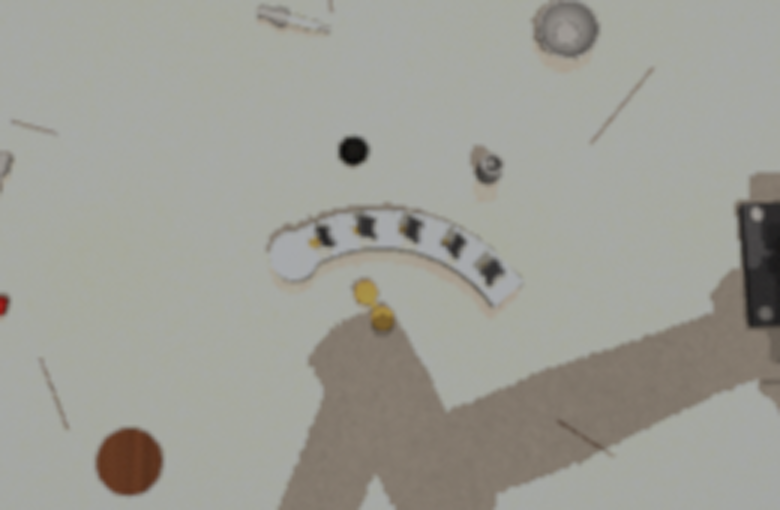

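View pics/sidec.png

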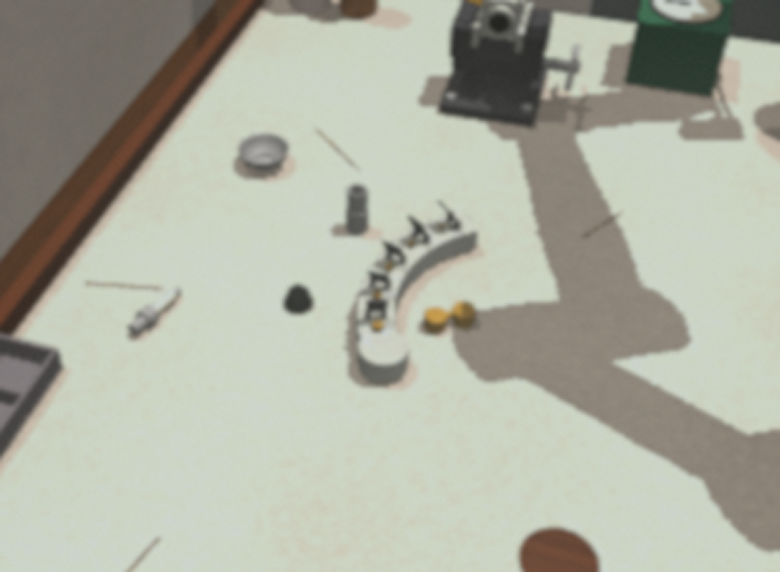

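The top view shows the rack bulging away from the robot (+x), round end at (297,222) on +y, square end at (368,235) on -y. All five keepers are up and the float sits just inside the arc at (325,241). Next I fit the rack pose to both masks.

```bash
cat > fit.py <<'E'
from h import *
from scipy.optimize import minimize
def outline():
    a=np.linspace(-.8,.9,60); c=lambda R,a:np.c_[-.16+R*np.cos(a),R*np.sin(a)]
    e=c(.16,np.array([.9]))[0]; t=np.linspace(.9,.9+np.pi,25)   # disc
    return c(.18,a),c(.14,a),e
O,I,e=outline()
th=np.linspace(0,2*np.pi,41); D=e+.026*np.c_[np.cos(th),np.sin(th)]
def T(p,xy): c,s=np.cos(p[2]),np.sin(p[2]); return xy@np.array([[c,s],[-s,c]])+p[:2]
def mask(cam,p,S=4):
    m=np.zeros((400*S,640*S),np.uint8)
    P=lambda xy,z:proj(cam,np.c_[T(p,xy),np.full(len(xy),z)])
    def fill(q): cv2.fillPoly(m,[np.round((q+.5)*S*16).astype(np.int32)],1,shift=4)
    bar=np.r_[O,I[::-1]]
    for z in(0,.034): fill(P(bar,z)); fill(P(D,z))
    for C in(O,I,D,np.r_[O[:1],I[:1]]):
        t,b=P(C,.034),P(C,0.)
        for i in range(len(C)-1): fill(np.array([t[i],t[i+1],b[i+1],b[i]]))
    return m
def fit(regs,p0):
    R={c:np.kron(g.astype(np.uint8),np.ones((4,4),np.uint8)) for c,g in regs.items()}
    def cost(p):
        k=0
        for c,g in R.items():
            m=mask(c,p); k+=1-(m&g).sum()/(m|g).sum()
        return k
    b=None
    for dy in(-.2,0,.2):
        q=np.array(p0)+[0,0,dy]
        o=minimize(cost,q,method="Nelder-Mead",options=dict(initial_simplex=[q,q+[.02,0,0],q+[0,.02,0],q+[0,0,.15]],xatol=1e-4,fatol=1e-4))
        if b is None or o.fun<b.fun:b=o
    return b.x,b.fun
hin=np.array([-.66,-.37,-.08,.21,.5])
arc=lambda a,r=.16:np.c_[-.16+r*np.cos(a),r*np.sin(a)]
E
python3 - <<'E'
from fit import *
reg={c:np.load(c+"_reg.npy") for c in("top","side")}
res=[fit(reg,[.58,-.06,-.1]),fit({"top":reg["top"]},[.58,-.06,-.1]),fit({"side":reg["side"]},[.58,-.06,-.1])]
for x in res: print(np.round(x[0],4),x[1])
p=res[0][0]; np.save("pose",p)
print("hinges",np.round(T(p,arc(hin)),4).tolist()," tang deg",np.round(np.degrees(hin+p[2]),1))
# heights over depth
ims=[]
for c,(x0,x1,y0,y1) in dict(top=(270,400,190,260),side=(310,400,160,260)).items():
    im=np.load(c+".npz")["im"].copy(); k=6 if c=="top" else 5
    o=cv2.resize(im[y0:y1,x0:x1],None,fx=k,fy=k,interpolation=2)
    for xy,z,col in((np.r_[O,I[::-1],O[:1]],.034,(255,0,0)),(D,.034,(255,0,0)),(arc(hin),.0435,(0,255,0)),(arc(hin+.175),.0435,(0,0,255))):
        q=(proj(c,np.c_[T(p,xy),np.full(len(xy),z)])-[x0,y0]+.5)*k
        if len(xy)==5: [cv2.circle(o,tuple(map(int,w)),3,col,-1) for w in q]
        else: cv2.polylines(o,[q.astype(int)],False,col,1)
    cv2.imwrite(f"pics/fit_{c}.png",o[:,:,::-1])
b=np.load("top.npz"); 
for c in("top","side"):
    P,_=cloud(c,np.load(c+".npz")["d"],reg[c]); h=np.histogram(P[:,2],np.arange(-.005,.08,.005)); print(h[0])
for n in("float","socket","bulb"):
    for q in vision.find_in("top",n)[:1]:
        u=np.round(q["uv"]).astype(int); print(n,q["conf"],world("top",q["uv"],b["d"][u[1],u[0]]))
E
```

```text
Traceback (most recent call last):
  File "fit.py", line 30, in fit
    o=minimize(cost,q,method="Nelder-Mead",options=dict(initial_simplex=[q,q+[.02,0,0],q+[0,.02,0],q+[0,0,.15]],xatol=1e-4,fatol=1e-4))
  File "fit.py", line 25, in cost
    m=mask(c,p); k+=1-(m&g).sum()/(m|g).sum()
  File "fit.py", line 15, in mask
    for z in(0,.034): fill(P(bar,z)); fill(P(D,z))
                                           ~^^^^^
  File "fit.py", line 12, in <lambda>
    P=lambda xy,z:proj(cam,np.c_[T(p,xy),np.full(len(xy),z)])
                  ~~~~^^^^^^^^^^^^^^^^^^^^^^^^^^^^^^^^^^^^^^^
  File "h.py", line 10, in proj
    m=vision.camera_model(cam); f=200/np.tan(np.radians(m["vertical_fov"])/2)
ValueError: time passes only in moves, steps and waits
```

```bash
cat > patch.py <<'E'
s=open("h.py").read()
s=s.replace("def world","CM={c:vision.camera_model(c) for c in('top','side')}\ndef world",1).replace("m=vision.camera_model(cam)","m=CM[cam]")
open("h.py","w").write(s)
E
python3 patch.py
cat > go.py <<'E'
from fit import *
reg={c:np.load(c+"_reg.npy") for c in("top","side")}
res=[fit(reg,[.58,-.06,-.1]),fit({"top":reg["top"]},[.58,-.06,-.1]),fit({"side":reg["side"]},[.58,-.06,-.1])]
for x in res: print(np.round(x[0],4),x[1])
p=res[0][0]; np.save("pose",p)
print("hinges",np.round(T(p,arc(hin)),4).tolist()," deg",np.round(np.degrees(hin+p[2]),1))
tiles=[]
for c,(x0,x1,y0,y1) in dict(top=(275,385,195,255),side=(325,395,165,255)).items():
    im=np.load(c+".npz")["im"].copy(); k=5
    o=cv2.resize(im[y0:y1,x0:x1],None,fx=k,fy=k,interpolation=2)
    for xy,z,col in((np.r_[O,I[::-1],O[:1]],.034,(255,0,0)),(D,.034,(255,0,0)),(arc(hin),.0435,(0,255,0)),(arc(hin+.175),.0435,(0,0,255))):
        q=(proj(c,np.c_[T(p,xy),np.full(len(xy),z)])-[x0,y0]+.5)*k
        if len(xy)==5: [cv2.circle(o,tuple(map(int,w)),2,col,-1) for w in q]
        else: cv2.polylines(o,[q.astype(int)],False,col,1)
    tiles.append(o)
H=450; t=np.zeros((H,900,3),np.uint8); t[:300,:550]=tiles[0]; t[:450,550:900]=tiles[1]
cv2.imwrite("pics/fit.png",cv2.resize(t,(800,400))[:,:,::-1])
for c in("top","side"):
    P,_=cloud(c,np.load(c+".npz")["d"],reg[c]); print(np.histogram(P[:,2],np.arange(-.005,.08,.005))[0])
d=np.load("top.npz")["d"]
for n in("float","socket","bulb"):
    for q in vision.find_in("top",n)[:1]:
        u=np.round(q["uv"]).astype(int); print(n,q["conf"],world("top",q["uv"],d[u[1],u[0]]))
E
python3 go.py
```

```text
[ 0.5617 -0.0857 -0.2806] 0.2946739100691177
[ 0.5615 -0.0854 -0.2851] 0.13074907382307766
[ 0.5608 -0.0882 -0.2827] 0.159904925825752
hinges [[0.5023, -0.1707], [0.5353, -0.1383], [0.5577, -0.0979], [0.5676, -0.0527], [0.5641, -0.0066]]  deg [-53.9 -37.3 -20.7  -4.   12.6]
[ 13  12   8   7  11   9  57 461 373  62  48  22  34  44  33  13]
[  6  11  40  59  60  62  69 632 169  64  21  19  18  16  32   2]
float 0.52 [[ 0.47946755 -0.03540714  0.02254754]]
socket 0.53 [[ 0.61930081 -0.15302555  0.06473574]]
bulb 0.44 [[0.50486673 0.3835921  0.02250278]]
```

View pics/fit.png

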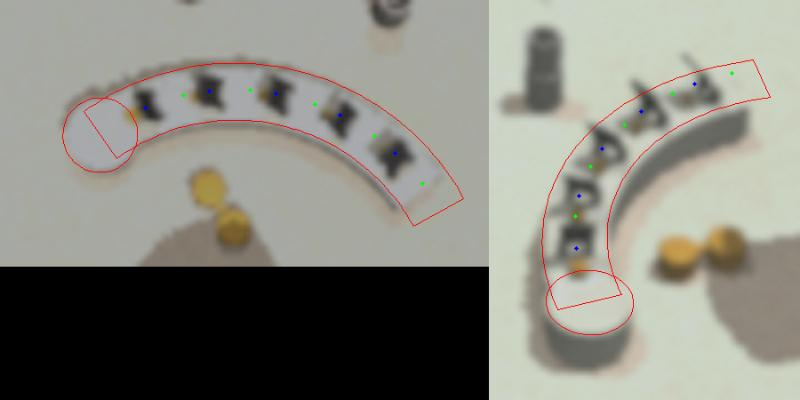

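The overlay does not fit. The disc matches, but the square end overshoots in both views, so the disc cannot be centred at a=0.9. I'll fit again with the disc angle free.

```bash
cat > patch.py <<'E'
s=open("fit.py").read()
s=s.replace("def mask(cam,p,S=4):","def shape(p):\n    a=np.linspace(-.8,p[3],60); e=arc(np.array([p[3]]))[0]\n    return arc(a,.18),arc(a,.14),e+.026*np.c_[np.cos(th),np.sin(th)]\ndef mask(cam,p,S=4):\n    O,I,D=shape(p)")
s=s.replace("[0,0,dy]","[0,0,dy,0]").replace("[q,q+[.02,0,0],q+[0,.02,0],q+[0,0,.15]]","q+np.vstack([np.zeros(4),np.diag([.02,.02,.15,.1])])")
open("fit.py","w").write(s)
g=open("go.py").read().replace("[.58,-.06,-.1]","[.57,-.08,-.2,.8]").replace("tiles=[]","tiles=[]; O,I,D=shape(p)")
g=g[:g.index('for c in("top","side"):\n    P,_')]
open("go.py","w").write(g)
E
python3 patch.py; python3 go.py
```

```text
[ 0.5656 -0.0641 -0.1407  0.732 ] 0.15333034432881942
[ 0.5656 -0.0647 -0.15    0.7482] 0.061116552399608226
[ 0.5648 -0.0609 -0.1211  0.6906] 0.07829845313921746
hinges [[0.5186, -0.1565], [0.5468, -0.1198], [0.5633, -0.0766], [0.5668, -0.0305], [0.557, 0.0146]]  deg [-45.9 -29.3 -12.6   4.   20.6]
```

View pics/fit.png

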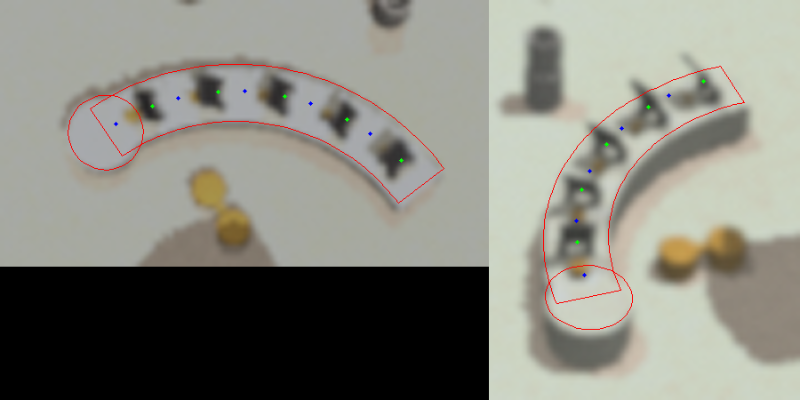

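The refit now agrees with both views: square end at about (420,187) in the overlay, disc on the pad, green hinge dots at the keeper bases, and the disc centre at a≈0.74 (so the 0.9 rad is its far edge). Next I plan the path, leading finger edge high on each flap, then down with it.

```bash
cat > plan.py <<'E'
from fit import *
from scipy.spatial.transform import Rotation as Ro
LEAD=.0095
def target(p,k,s,z,nose):
    s=s/1000.; a=hin[k-1]+(s-LEAD)/.16
    c=T(p,arc(np.array([a])))[0]; h=p[2]+hin[k-1]+s/.16   # tangent heading = h+90
    t=np.array([-np.sin(h),np.cos(h),0]); zt=np.array([0,0,-1.]); x=-t
    return np.r_[c,z/1000.+nose],np.c_[x,np.cross(zt,x),zt]
def rows(wps,nose=None,p=None):
    p=np.load("pose.npy") if p is None else p
    st=r.sense(); n=nose or r.nose_length; R=np.array(st["ee_rot"]); o=np.array(st["tcp_pos"])
    for w in wps:
        P,Q=target(p,*w,n)
        print(w,np.round(R.T@(P-o)*1000,1).tolist(),np.round(np.degrees(Ro.from_matrix(R.T@Q).as_rotvec()),1).tolist())
E
python3 -c "
from plan import *
p=np.load('pose.npy');p[3]=.7375
r_={c:np.load(c+'_reg.npy') for c in('top','side')}
import fit as F
from scipy.optimize import minimize
G={c:np.kron(g.astype(np.uint8),np.ones((4,4),np.uint8)) for c,g in r_.items()}
def cost(q):
    k=0
    for c,g in G.items():
        m=mask(c,np.r_[q,.7375]);k+=1-(m&g).sum()/(m|g).sum()
    return k
o=minimize(cost,p[:3],method='Nelder-Mead',options=dict(initial_simplex=p[:3]+np.vstack([np.zeros(3),np.diag([.01,.01,.05])])))
print(o.x,o.fun); p=np.r_[o.x,.7375]; np.save('pose',p)
rows([(1,-25,100)])
"
```

```text
[ 0.56551845 -0.0645304  -0.14634563] 0.15363560226830342
(1, -25, 100) [-430.3, 329.7, 122.6] [0.0, 0.0, -20.3]
```

```bash
python3 -m creep '[[-1,-430,330,123,0,0,-20],[-1,-430,330,123,0,0,-20],[-1,-430,330,123,0,0,-20],[-1,-430,330,123,0,0,-20],[-1,-430,330,123,0,0,-20],[-1,-430,330,123,0,0,-20],[-1,-430,330,123,0,0,-20],[-1,-430,330,123,0,0,-20]]'; python3 -c "
from plan import *
rows([(1,-25,100)])"
```

```text
time_s: 1.22
tcp_pos: [0.3577, -0.3469, 0.331]
ee_rot: [[-0.824, -0.567, 0.001], [-0.567, 0.824, -0.001], [-0.0, -0.001, -1.0]]
wrist_force: [0.4, -0.3, -1.0]
gripper_width: 0.475
gripper_force: 0.0
(1, -25, 100) [-205.5, 64.0, 48.9] [-0.1, 0.0, -0.3]
```

```bash
python3 -m creep '[[-1,-200,63,46,0,0,0],[-1,-200,63,46,0,0,0],[-1,-200,63,46,0,0,0],[-1,-200,63,46,0,0,0],[-1,-200,63,46,0,0,0],[-1,-200,63,46,0,0,0],[-1,-200,63,46,0,0,0],[-1,-200,63,46,0,0,0]]'; python3 - <<'E'
from plan import *
print(r.nose_length); rows([(1,-25,100)])
st=r.sense(); print(st["tcp_pos"],st["wrist_force"])
P=np.array(st["tcp_pos"])+np.array([0,0,-r.nose_length])
ts=[]
for c in("top","side"):
    im,d=vision.capture(c); np.savez(c+"1",im=im,d=d)
    u=proj(c,P[None])[0].astype(int); print(c,u)
    x0,y0=u-[45,50]; o=cv2.resize(im[y0:y0+100,x0:x0+100],None,fx=4,fy=4,interpolation=2)
    cv2.circle(o,((u-[x0,y0])*4).tolist(),3,(255,0,0),-1); ts.append(o)
cv2.imwrite("pics/tip.png",np.hstack(ts)[:,:,::-1])
E
```

```text
time_s: 1.88
tcp_pos: [0.4859, -0.1831, 0.2849]
ee_rot: [[-0.823, -0.568, -0.001], [-0.568, 0.823, 0.0], [0.001, 0.0, -1.0]]
wrist_force: [-1.0, 0.2, -0.0]
gripper_width: 0.01
gripper_force: 0.0
0.1822
(1, -25, 100) [-7.0, 1.7, 2.7] [0.0, -0.0, -0.2]
[ 0.48591384 -0.18311854  0.28488717] [-1.04427048  0.19832008 -0.02752651]
top [376 240]
side [387 163]
```

View pics/tip.png

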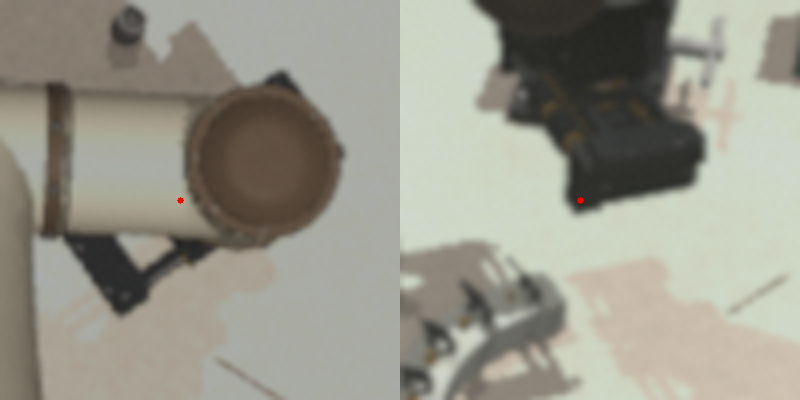

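The side view shows the closed fingertips ending about 2 px below the predicted tip at tile pixel (580,200), beside the still upright keepers. I'll check the tip height against depth.

```bash
python3 - <<'E'
from plan import *
d=np.load("side1.npz")["d"]; im=np.load("side1.npz")["im"]
reg=np.zeros((400,640),bool); reg[148:172,374:402]=True
reg&=im.max(2)<90
P,u=cloud("side",d,reg); st=r.sense(); R=np.array(st["ee_rot"]); L=(P-st["tcp_pos"])@R*1000
ok=(L[:,2]<215)&(np.abs(L[:,:2]).max(1)<40)
L=L[ok]; print(len(L)); i=np.argsort(-L[:,2])[:25]; print(np.round(L[i],0).tolist())
c=np.array([[x,y,182] for x in(-9.5,9.5) for y in(-15,15)])/1000.
print(np.round(proj("side",c@R.T+st["tcp_pos"]),1).tolist())
rows([(1,-4,62),(1,2,60),(1,8,57.5),(1,14,53.5),(1,18,49),(1,21,46.5),(1,26,46),(1,31,46.5)])
E
```

```text
75
[[-6.0, 10.0, 179.0], [-9.0, 10.0, 178.0], [3.0, 9.0, 178.0], [0.0, 9.0, 178.0], [-11.0, -2.0, 176.0], [-4.0, 11.0, 176.0], [-7.0, 10.0, 176.0], [-12.0, 9.0, 175.0], [-10.0, 10.0, 174.0], [-3.0, 8.0, 174.0], [-6.0, 7.0, 174.0], [-10.0, -4.0, 174.0], [-1.0, 10.0, 173.0], [-13.0, 9.0, 171.0], [-11.0, 5.0, 171.0], [-10.0, 1.0, 171.0], [-11.0, -4.0, 170.0], [-11.0, 11.0, 170.0], [-5.0, 11.0, 168.0], [-11.0, 10.0, 167.0], [-9.0, 13.0, 166.0], [-10.0, 8.0, 165.0], [-11.0, 3.0, 165.0], [-12.0, -2.0, 165.0], [-8.0, 10.0, 164.0]]
[[382.5, 161.0], [386.5, 167.0], [388.6, 159.9], [392.7, 165.8]]
(1, -4, 62) [-29.2, 2.5, 41.1] [-0.0, 0.0, -7.9]
(1, 2, 60) [-35.1, 3.1, 43.1] [-0.0, 0.0, -10.0]
(1, 8, 57.5) [-41.1, 3.9, 45.6] [-0.0, 0.0, -12.2]
(1, 14, 53.5) [-47.0, 4.9, 49.6] [-0.0, 0.0, -14.3]
(1, 18, 49) [-50.9, 5.7, 54.1] [-0.0, 0.0, -15.8]
(1, 21, 46.5) [-53.8, 6.4, 56.6] [-0.0, 0.0, -16.9]
(1, 26, 46) [-58.7, 7.6, 57.1] [-0.0, 0.0, -18.6]
(1, 31, 46.5) [-63.5, 9.0, 56.6] [-0.0, 0.0, -20.4]
```

```bash
python3 -m creep '[[-1,-10,2,20,0,0,-4],[-1,-18,2,32,0,0,-7],[-1,-25,2,41,0,0,-7],[-1,-25,2,41,0,0,-7],[-1,-25,2,41,0,0,-7],[-1,-25,2,41,0,0,-7]]'; python3 - <<'E'
from plan import *
rows([(1,-4,62),(1,2,60),(1,8,57.5),(1,14,53.5),(1,18,49),(1,21,46.5),(1,26,46),(1,31,46.5)])
E
```

```text
time_s: 2.48
tcp_pos: [0.5052, -0.1681, 0.2446]
ee_rot: [[-0.749, -0.662, 0.001], [-0.662, 0.749, -0.0], [-0.0, -0.001, -1.0]]
wrist_force: [-0.5, -0.2, -0.9]
gripper_width: 0.004
gripper_force: 0.0
(1, -4, 62) [-3.7, 0.1, 0.4] [-0.0, 0.0, -0.9]
(1, 2, 60) [-9.7, -0.0, 2.4] [-0.0, 0.0, -3.1]
(1, 8, 57.5) [-15.7, 0.1, 4.9] [-0.0, 0.0, -5.2]
(1, 14, 53.5) [-21.7, 0.4, 8.9] [-0.0, 0.0, -7.4]
(1, 18, 49) [-25.6, 0.7, 13.4] [-0.0, 0.0, -8.8]
(1, 21, 46.5) [-28.6, 1.0, 15.9] [-0.0, 0.0, -9.9]
(1, 26, 46) [-33.6, 1.7, 16.4] [-0.0, 0.0, -11.7]
(1, 31, 46.5) [-38.5, 2.5, 15.9] [-0.0, 0.0, -13.4]
```

```bash
python3 -m creep '[[-1,-10,0,2,0,0,-3],[-1,-16,0,5,0,0,-5],[-1,-22,0.5,9,0,0,-7],[-1,-26,1,13,0,0,-9],[-1,-29,1,15.5,0,0,-10],[-1,-32,1.5,16,0,0,-11],[-1,-34,2,16.2,0,0,-12],[-1,-34,2,16.2,0,0,-12]]'; python3 - <<'E'
from plan import *
st=r.sense(); print("tip z",st["tcp_pos"][2]-r.nose_length)
for c in("side","top"):
    im,d=vision.capture(c); np.savez(c+"2",im=im,d=d)
im=np.load("side2.npz")["im"]; cv2.imwrite("pics/k1.png",cv2.resize(im[150:260,310:420],None,fx=5,fy=5,interpolation=2)[:,:,::-1])
rows([(1,26,45.7),(1,36,54),(1,44,61),(2,2,60),(2,8,57.5),(2,14,53.5),(2,18,49),(2,21,46.5),(2,26,45.7)])
E
```

```text
time_s: 3.15
tcp_pos: [0.5297, -0.1434, 0.2283]
ee_rot: [[-0.594, -0.805, 0.001], [-0.805, 0.594, -0.0], [-0.001, -0.001, -1.0]]
wrist_force: [-0.0, -0.7, -0.4]
gripper_width: 0.004
gripper_force: 0.1
tip z 0.04605661597191785
(1, 26, 45.7) [1.1, -0.4, 0.3] [-0.0, 0.0, 0.4]
(1, 36, 54) [-8.9, -0.8, -8.0] [-0.0, 0.0, -3.2]
(1, 44, 61) [-16.9, -0.6, -15.0] [-0.0, 0.0, -6.0]
(2, 2, 60) [-21.3, -0.4, -14.0] [-0.0, 0.0, -7.6]
(2, 8, 57.5) [-27.2, 0.2, -11.5] [-0.0, 0.0, -9.8]
(2, 14, 53.5) [-33.2, 1.0, -7.5] [-0.0, 0.0, -11.9]
(2, 18, 49) [-37.1, 1.6, -3.0] [-0.0, 0.0, -13.3]
(2, 21, 46.5) [-40.1, 2.1, -0.5] [-0.1, 0.0, -14.4]
(2, 26, 45.7) [-45.0, 3.2, 0.3] [-0.1, 0.0, -16.2]
```

View pics/k1.png

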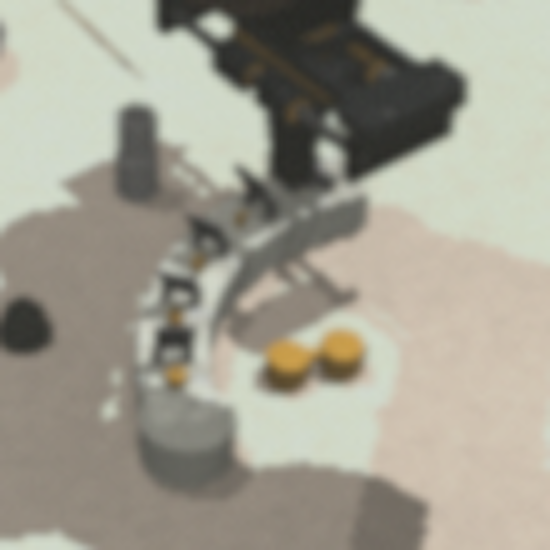

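Keeper 1 is under the fingertip at (295,180) and the other four are still up; forces are negligible and the rack hasn't moved. On to keeper 2.

```bash
python3 -m creep '[[-1,0,0,0.4,0,0,0],[-1,-5,-0.6,-4,0,0,-2],[-1,-10,-0.8,-10,0,0,-3],[-1,-16,-0.6,-15,0,0,-6],[-1,-21,-0.4,-14,0,0,-8],[-1,-27,0,-11.5,0,0,-10],[-1,-33,1,-7.5,0,0,-12],[-1,-37,1.6,-3,0,0,-13]]'; python3 - <<'E'
from plan import *
st=r.sense(); print("tip z",st["tcp_pos"][2]-r.nose_length)
rows([(2,18,49),(2,21,46.5),(2,26,45.7),(2,36,54),(2,44,61),(3,2,60),(3,8,57.5),(3,14,53.5),(3,18,49)])
E
```

```text
time_s: 3.92
tcp_pos: [0.5506, -0.1124, 0.2313]
ee_rot: [[-0.397, -0.918, 0.001], [-0.918, 0.397, -0.0], [-0.0, -0.001, -1.0]]
wrist_force: [-0.2, -0.6, -0.2]
gripper_width: 0.007
gripper_force: 0.3
tip z 0.04909160729260428
(2, 18, 49) [0.4, 0.1, 0.1] [-0.1, 0.0, -0.2]
(2, 21, 46.5) [-2.6, -0.1, 2.6] [-0.1, 0.0, -1.3]
(2, 26, 45.7) [-7.6, -0.2, 3.4] [-0.1, 0.0, -3.1]
(2, 36, 54) [-17.6, 0.1, -4.9] [-0.1, 0.0, -6.7]
(2, 44, 61) [-25.6, 0.7, -11.9] [-0.1, 0.0, -9.5]
(3, 2, 60) [-30.0, 1.3, -10.9] [-0.1, 0.0, -11.1]
(3, 8, 57.5) [-35.9, 2.2, -8.4] [-0.1, 0.0, -13.3]
(3, 14, 53.5) [-41.8, 3.3, -4.4] [-0.1, 0.0, -15.4]
(3, 18, 49) [-45.7, 4.2, 0.1] [-0.1, 0.0, -16.9]
```

```bash
python3 -m creep '[[-1,-2.6,0,2.6,0,0,-1],[-1,-6,-0.1,3.4,0,0,-2.5],[-1,-8,-0.2,3.5,0,0,-3],[-1,-12,0,0,0,0,-5],[-1,-18,0.1,-6,0,0,-7],[-1,-25,0.7,-12,0,0,-9.5],[-1,-30,1.3,-11,0,0,-11],[-1,-36,2.2,-8.5,0,0,-13.3]]'; python3 - <<'E'
from plan import *
st=r.sense(); print("tip z",st["tcp_pos"][2]-r.nose_length)
rows([(3,8,57.5),(3,14,53.5),(3,18,49),(3,21,46.5),(3,26,45.7),(3,36,54),(3,44,61),(4,2,60),(4,8,57.5)])
E
```

```text
time_s: 4.58
tcp_pos: [0.5629, -0.0785, 0.2398]
ee_rot: [[-0.175, -0.985, 0.002], [-0.985, 0.175, 0.0], [-0.001, -0.002, -1.0]]
wrist_force: [0.2, -1.3, -0.1]
gripper_width: 0.008
gripper_force: 0.4
tip z 0.05757633637288512
(3, 8, 57.5) [0.1, 0.1, 0.1] [-0.1, 0.0, 0.0]
(3, 14, 53.5) [-5.9, -0.2, 4.1] [-0.1, 0.0, -2.1]
(3, 18, 49) [-9.9, -0.2, 8.6] [-0.1, 0.0, -3.6]
(3, 21, 46.5) [-12.9, -0.2, 11.1] [-0.1, 0.0, -4.6]
(3, 26, 45.7) [-17.9, 0.0, 11.9] [-0.1, 0.0, -6.4]
(3, 36, 54) [-27.9, 0.8, 3.6] [-0.1, 0.0, -10.0]
(3, 44, 61) [-35.8, 1.9, -3.4] [-0.1, 0.0, -12.9]
(4, 2, 60) [-40.1, 2.7, -2.4] [-0.1, 0.0, -14.4]
(4, 8, 57.5) [-46.0, 4.0, 0.1] [-0.1, 0.0, -16.6]
```

```bash
python3 -m creep '[[-1,-6,-0.2,4,0,0,-2],[-1,-10,-0.2,8.6,0,0,-3.6],[-1,-13,-0.2,11.1,0,0,-4.6],[-1,-16,0,11.9,0,0,-5.5],[-1,-18,0,12,0,0,-6.4],[-1,-22,0.3,8.5,0,0,-8],[-1,-28,0.8,2.5,0,0,-10],[-1,-36,2,-3.5,0,0,-13]]'; python3 - <<'E'
from plan import *
st=r.sense(); print("tip z",st["tcp_pos"][2]-r.nose_length)
rows([(3,44,61),(4,2,60),(4,8,57.5),(4,14,53.5),(4,18,49),(4,21,46.5),(4,26,45.7),(4,36,54),(4,44,61)])
E
```

```text
time_s: 5.25
tcp_pos: [0.5668, -0.0427, 0.2427]
ee_rot: [[0.052, -0.999, -0.001], [-0.999, -0.052, 0.0], [-0.0, 0.001, -1.0]]
wrist_force: [-1.0, 0.7, 0.7]
gripper_width: 0.004
gripper_force: 0.0
tip z 0.06045623242421225
(3, 44, 61) [0.2, -0.4, -0.5] [0.1, 0.0, 0.2]
(4, 2, 60) [-4.2, -0.7, 0.5] [0.1, 0.0, -1.4]
(4, 8, 57.5) [-10.2, -0.8, 3.0] [0.1, 0.0, -3.5]
(4, 14, 53.5) [-16.2, -0.6, 7.0] [0.1, 0.0, -5.7]
(4, 18, 49) [-20.2, -0.4, 11.5] [0.1, 0.0, -7.1]
(4, 21, 46.5) [-23.1, -0.2, 14.0] [0.1, 0.0, -8.2]
(4, 26, 45.7) [-28.1, 0.3, 14.8] [0.1, 0.0, -10.0]
(4, 36, 54) [-38.0, 1.7, 6.5] [0.0, 0.0, -13.5]
(4, 44, 61) [-45.9, 3.3, -0.5] [0.0, 0.0, -16.4]
```

```bash
python3 -m creep '[[-1,-4,-0.7,0.5,0,0,-1.4],[-1,-10,-0.8,3,0,0,-3.5],[-1,-16,-0.6,7,0,0,-5.7],[-1,-20,-0.4,11.5,0,0,-7],[-1,-23,-0.2,14,0,0,-8.2],[-1,-26,0,14.8,0,0,-9.3],[-1,-28,0.3,14.9,0,0,-10],[-1,-32,0.8,11.5,0,0,-11.4]]'; python3 - <<'E'
from plan import *
st=r.sense(); print("tip z",st["tcp_pos"][2]-r.nose_length)
rows([(4,30,49),(4,36,54),(4,44,61),(5,2,60),(5,8,57.5),(5,14,53.5),(5,18,49),(5,21,46.5),(5,26,45.7)])
E
```

```text
time_s: 5.92
tcp_pos: [0.5641, -0.0111, 0.2306]
ee_rot: [[0.247, -0.969, -0.002], [-0.969, -0.247, -0.0], [-0.0, 0.002, -1.0]]
wrist_force: [0.1, 0.1, 0.9]
gripper_width: 0.006
gripper_force: 0.0
tip z 0.04838004896028786
(4, 30, 49) [-0.4, -0.3, -0.6] [0.1, 0.0, -0.1]
(4, 36, 54) [-6.4, -0.5, -5.6] [0.1, 0.0, -2.3]
(4, 44, 61) [-14.4, -0.5, -12.6] [0.1, 0.0, -5.1]
(5, 2, 60) [-18.8, -0.3, -11.6] [0.1, 0.0, -6.7]
(5, 8, 57.5) [-24.7, 0.2, -9.1] [0.1, 0.0, -8.9]
(5, 14, 53.5) [-30.7, 0.9, -5.1] [0.1, 0.0, -11.0]
(5, 18, 49) [-34.7, 1.4, -0.6] [0.1, 0.0, -12.4]
(5, 21, 46.5) [-37.6, 1.9, 1.9] [0.1, 0.0, -13.5]
(5, 26, 45.7) [-42.5, 2.9, 2.7] [0.1, 0.0, -15.3]
```

```bash
python3 -m creep '[[-1,-6,-0.5,-6.5,0,0,-2.3],[-1,-14,-0.5,-12.6,0,0,-5],[-1,-19,-0.3,-11.6,0,0,-6.7],[-1,-25,0.2,-9,0,0,-9],[-1,-31,0.9,-5,0,0,-11],[-1,-35,1.4,-0.6,0,0,-12.4],[-1,-38,1.9,1.9,0,0,-13.5],[-1,-42.5,3,2.7,0,0,-15.3]]' && python3 -m creep '[[-1,-1,0,0.2,0,0,0],[-1,-6,0.5,-6,0,0,0],[-1,-14,1,-20,0,0,0],[-1,-20,1,-50,0,0,0],[-1,-20,1,-85,0,0,0],[-1,-20,1,-120,0,0,0],[-1,-20,1,-150,0,0,0],[-1,-20,1,-150,0,0,0]]' ; python3 - <<'E'
from plan import *
im,d=vision.capture("side"); np.savez("side3",im=im,d=d)
q=vision.cut_out("side","rack")[0]; P,_=cloud("side",d,q["region"]); print(q["conf"],np.histogram(P[:,2],np.arange(-.005,.08,.005))[0])
cv2.imwrite("pics/end.png",cv2.resize(im[155:265,310:420],None,fx=5,fy=5,interpolation=2)[:,:,::-1])
E
```

```text
time_s: 6.58
tcp_pos: [0.5508, 0.0294, 0.2277]
ee_rot: [[0.495, -0.869, -0.002], [-0.869, -0.495, -0.0], [-0.0, 0.002, -1.0]]
wrist_force: [0.1, -0.8, 0.5]
gripper_width: 0.005
gripper_force: 0.5
time_s: 7.25
tcp_pos: [0.5415, 0.0465, 0.3865]
ee_rot: [[0.494, -0.869, 0.014], [-0.869, -0.494, 0.003], [0.004, -0.014, -1.0]]
wrist_force: [0.7, 0.6, 0.1]
gripper_width: -0.001
gripper_force: 0.0
0.87 [  6   9  51  57  68  61  64 565 104 188 124   1   0   0   0   0]
```

View pics/end.png

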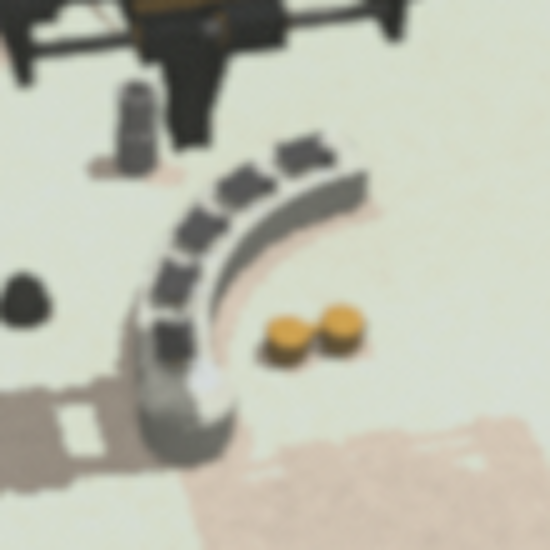

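All five keepers lie flat, from (305,155) to (175,340), with no rack point above 50 mm. The rack, float, bulb and socket are where they were and the hand is clear.

```bash
python3 -c "
from station import r
print(r.finish_job())"
```

```text
the job is handed in; nothing more can be done
None
```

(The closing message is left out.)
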